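# Thread the cushion spring over the camera dock's bare guide post

## Task

Fit the larger of the two loose coil springs over the bare guide post of the camera dock, with its bent-in wire end at the bottom, and bring it fully home so that it stands upright on the post's flange like the spring on the other post. The bent-in wire end catches on the post's ribs: whenever it snags, twist the spring a little until it slips on, and do not force it. Then let go; leave the smaller spring and the other things on the table where they are.

Things in the scene. Friction and masses are not known exactly. Their poses are not given: they have to be found in the camera images.
- spring_mid (a point): Centre (half-way up) of the larger loose coil spring: bright steel, too stiff to compress by hand, standing upright on the table at the start; 70 mm tall, 36 mm outside diameter, 24.6 mm bore, 0.08 to 0.15 kg; z axis up along the spring. It may be gripped anywhere round its outside.
- spring: The same spring: origin at the centre of its underside (35 mm below spring_mid), same axes. At this bottom end the wire's tail is bent inwards on the spring's +x side: round wire 3.8 mm thick, in the lowest 4 mm, reaching in to 8 mm from the axis. The tail snags on the post's ribs.
- post: Bare, fixed guide post; origin at the centre of its flange's upper face, where the spring must stand (26 mm above the table); z up along the post. Flange 46 mm diameter. Smooth core 13 mm diameter with four ribs round it (8 mm wide, 90 degrees apart, 22 mm diameter over them) in two stretches: 34 to 62 mm above the origin, and 0 to 18 mm; a plain neck between, where the spring turns freely.
- post_tip (a point): Top of the bare post, 80 mm above its origin (core tapers to 8 mm over the top 14 mm). The spring's tail passes each stretch of ribs only in a gap between ribs, 0.14 rad to spare either way. How the ribs are turned is unknown and not given by any frame; the lower ones are 0.72 to 0.85 rad round from the upper, so expect snags with the spring's underside 62 and 18 mm above the post's origin.
- short_spring_mid (a point): Centre of the smaller loose spring, 40 mm tall and 24 mm in diameter, standing upright: not wanted, leave it.
- dock: Camera dock: a fixed black base plate 100 mm (x) by 240 mm (y) by 20 mm, origin at the centre of its underside, with a low metal pad (28 mm high; its black disc reaches 32 mm) in the middle and two guide posts 60 mm either side of its centre along its y axis. One post is bare, the other already carries its spring (70 mm tall, standing on a like flange, 120 mm from the bare post); which is which varies.
- well_plate: White 24-well plate, 86 x 127 x 14 mm, loose bystander; origin under its centre.
- soil_tub: Black square tub of potting soil, 85 x 85 x 55 mm, loose bystander; origin under its centre.
- driver: Screwdriver lying on the table, 190 mm long, loose bystander.
- bush: Brass bush, 38 mm diameter, 22 mm high, bystander; origin under its centre.
- bottle: White bottle, 60 mm diameter, 160 mm high, bystander; origin under its centre.
- foot: Black rubber machine foot, 44 mm diameter, 34 mm high, bystander; origin under its centre.
There are look-alikes about, which are no part of the job. What is shaped like the spring but orange is not meant.

How it is judged (in metres and radians):
On the way:
1. the spring is threaded past the upper ribs of the bare post (horizontal distance between spring_mid and post below 0.005 m and z of spring in the frame of post below 0.055 m), for 0.1 s.
At the end, for the whole second after the job is handed in: The larger spring stands upright and at rest on the bare post's flange, tail end down: its underside within 3 mm of the flange, its axis within 5 mm of the post's and within 0.1 rad of vertical, and released (horizontal distance between spring and post below 0.005 m and z of spring in the frame of post between -0.003 and 0.003 m and z of spring_mid in the frame of post above 0.03 m and angle between spring's own z axis and vertical below 0.1 rad and linear speed of spring below 0.02 m/s); the robot touches nothing.
It fails at once if the spring is forced: pressed or jammed on the post with more than 100 N (contact force between spring and post above 100 N).
It fails at once if the smaller spring or another bystander is moved by more than 20 mm (distance of any of short_spring_mid, well_plate, soil_tub, driver, bush, bottle, foot from where it was at the start of the episode above 0.02 m).
It also fails if it takes over 56 s, if anything falls off the work surface, if the arm or the gripper's body presses on something with over 40 N, if the wrist force passes 120 N, or if a joint passes its speed limit or range.

## Robot

A 6-joint arm with a two-finger parallel gripper is mounted at the origin on the work surface. World frame = base frame: x ahead of the robot, y to its left, z up, the work surface at z = 0. Lengths are in mm, angles in rad, forces in N, time in s.
With the tool pointing down it reaches from about 350 to 875 mm from the base axis. Payload 4.2 kg.
Tool frame: the origin (TCP) lies at the very end of the fingers, on their centre line; the grasp point (between the pads) lies robot.tcp_to_grasp behind it (robot.tcp_to_grasp is the distance from the TCP to the grasp point, in mm); z points along the fingers, y is the line along which they close (so a half turn about z gives the same grasp; the last joint's range is limited). The gripper opens to 87 mm and grips with 3 to 60 N. Pads are 19 mm wide; open, the fingers measure 117 mm over their backs; the gripper's body (75 mm by 190 mm) begins 51 mm behind the grasp point.
Start: joints at [1.39, 0.385, 0.008, 0, -1.194, -0.259], TCP at [266.065, 565.516, 222.55] pointing down, gripper open.
Joint ranges: [-3.14, 3.14], [-1.21, 2.06], [-1.07, 1.41], [-3.16, 2.05], [-2.99, -0.16], [-3.1, 3.1]. Speed limits (rad/s): [2.79, 2.79, 3.14, 3.14, 3.14, 3.14].

## Interface

Orientations are given as [roll, pitch, yaw] about the fixed x, y, z axes, in that order (R = Rz(yaw) Ry(pitch) Rx(roll)).
In Python, from bench import robot gives the robot as it stands.
- The arm moves only by the shell command python3 -m creep 'ROWS' [FORCE]. ROWS is JSON, a list of rows, each an object with "translation": the shift along the tool's x, y, z each as a share of 0.04 m, from -1 to 1, a list of three; "dr": the turn, a rotation vector about the tool's x, y, z each as a share of 0.12 rad, from -1 to 1, a list of three; "gripper": the gripper's target within -1 to 1 (shut at 1, half-way at 0, fully open at -1). A call has 1 to 20 rows; each row shifts and turns the commanded pose from where the row before left it, along the tool's axes as they then stand; what a row does not reach is not made up. A row lasts 1/8 s, in which the tool goes at most 62.5 mm and 10.7 degrees, less where a joint would pass 70% of its speed; a pose out of reach is approached as far as the arm can. A call with a number of a shift or a turn outside -1 to 1 is refused whole. A call with a gripper value outside its range is refused whole. The fingers move at their own pace and stop on an object; FORCE is the grip in N (left out, the last holds). Time passes only in rows, so rows that do not move let the fingers close. It gives the time, the measured TCP pose, the force, the opening and the grip force at its end, in the units of the state.
- robot.sense(): the state, without advancing time (a new reading comes with each control period).
- robot.capture(name): name is "scene" or "top"; returns a dict with "img" (420x560x3 uint8, red, green, blue), "mtx" (3x3 intrinsics, pixels), "R" (3x3) and "t" (3): a world point X has camera coordinates R X + t. Camera axes: x right, y down, z forward; pixel columns grow to the right and rows downward; lengths in mm; the calibration is good to about 2 mm. A picture is of the moment at which its call begins. There is no depth.
- robot.close_job(): hands the job in; it is judged then, once.
The state is a dict: "time": time; "joint_pos": joint angles; "qvel": joint speeds; "effort": joint torques, N m; "ee_pos": TCP position; "eef_rot": TCP orientation; "ft_force": force on the tool from outside, world axes, zero at the start; "wrist_torque": the same for the moment, N m; "grip_width": finger opening in mm; "gripper_force": force on a finger pad.
Only numpy, scipy, OpenCV 4.12 (cv2) and the standard library are available. Lean on these libraries where they do the work, as an engineer would, in place of code of your own. Each camera call takes 0.05 s, during which the arm holds its last target. There are 200 camera calls.

## Working session

There is one attempt and no reset: what is moved stays moved. The work goes in short steps, Python scripts to look and compute and a shell command to move; the robot and the scene stay as the last step left them, time stands still between calls to the robot, and variables do not carry over. Pictures are saved under pics/ and viewed, at most 10 in all, crops included, and the job is handed in when it is done.

```bash
ls; mkdir -p pics; python3 - <<'E'
from bench import robot
import cv2,pickle
s=robot.sense(); print(s, robot.tcp_to_grasp)
c={}
for n in("scene","top"):
    c[n]=robot.capture(n); cv2.imwrite(f"pics/{n}0.png",c[n]["img"][:,:,::-1]); print(n,c[n]["mtx"],c[n]["R"],c[n]["t"])
pickle.dump(c,open("c0.pkl","wb"))
E
```

```text
pics
{'time': 0.0, 'joint_pos': array([ 1.38959224e+00,  3.85558081e-01,  6.60126250e-03, -4.85738833e-04,
       -1.19402367e+00, -2.58575803e-01]), 'qvel': array([ 2.20478098e-03, -3.56734048e-05, -1.10216016e-03, -9.96622244e-04,
       -4.53451782e-04, -3.46872321e-03]), 'effort': array([ 5.05344560e-04, -3.90665138e+01,  1.87392211e+01,  4.21948045e+00,
        1.09145712e-02, -1.86951420e-04]), 'ee_pos': array([265.82852466, 564.9650785 , 221.45105915]), 'eef_rot': array([ 3.13936567e+00, -1.22234703e-04, -4.39958964e-01]), 'ft_force': array([ 0.54819184, -0.33110254, -0.04425378]), 'wrist_torque': array([-0.01732604, -0.0111805 ,  0.03153967]), 'gripper_force': 0.0, 'grip_width': 86.99660984277727} 18.700000000000003
scene [[440.9175473    0.         274.53849786]
 [  0.         440.9175473  206.35188374]
 [  0.           0.           1.        ]] [[ 0.74955495  0.66192188 -0.00517688]
 [ 0.41602752 -0.47716043 -0.77410531]
 [-0.51486744  0.57808074 -0.63303568]] [-345.6284279  -154.47983205 1526.41435739]
top [[407.85530605   0.         290.04949635]
 [  0.         407.85530605 209.70981211]
 [  0.           0.           1.        ]] [[-0.01944957 -0.99976344 -0.00973509]
 [-0.99628529  0.02019704 -0.08371198]
 [ 0.0838888   0.00807076 -0.99644244]] [ -12.70451925  532.06667737 1204.8053212 ]
```

View pics/scene0.png

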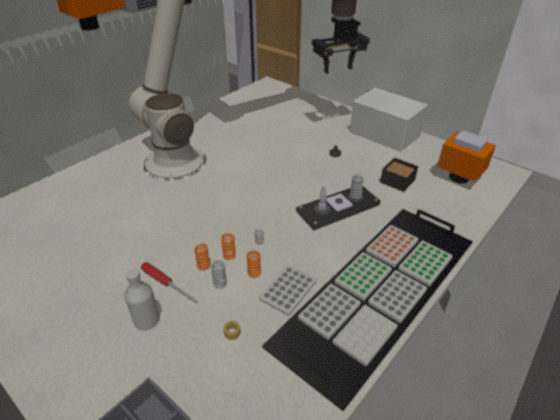

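View pics/top0.png

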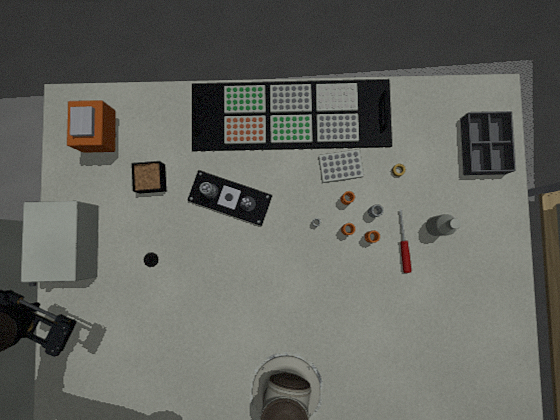

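```bash
cat > h.py <<'E'
import numpy as np,cv2
def ray(c,u,v):
    d=c["R"].T@np.linalg.solve(c["mtx"],[u,v,1.]); o=-c["R"].T@c["t"]; return o,d
def onz(c,u,v,z):
    o,d=ray(c,u,v); return o+d*(z-o[2])/d[2]
def proj(c,X):
    p=c["mtx"]@(c["R"]@np.array(X,float)+c["t"]); return p[:2]/p[2]
def tri(c1,p1,c2,p2):
    o,d=ray(c1,*p1);q,e=ray(c2,*p2)
    s=np.linalg.lstsq(np.c_[d,-e],q-o,rcond=None)[0]
    a,b=o+d*s[0],q+e*s[1]; return (a+b)/2,np.linalg.norm(a-b)
def crop(c,u,v,w,h,k): # w,h source half sizes
    return cv2.resize(c["img"][v-h:v+h,u-w:u+w,::-1],None,fx=k,fy=k,interpolation=cv2.INTER_CUBIC)
E
python3 - <<'E'
import pickle; from h import *
c=pickle.load(open("c0.pkl","rb"))
a=np.vstack([np.hstack([crop(c["top"],345,215,40,30,5),crop(c["top"],229,197,40,30,5)]),np.hstack([crop(c["scene"],229,262,40,30,5),crop(c["scene"],339,200,40,30,5)])])
cv2.imwrite("pics/a.png",a)
E
```

```text
(no output)
```

View pics/a.png

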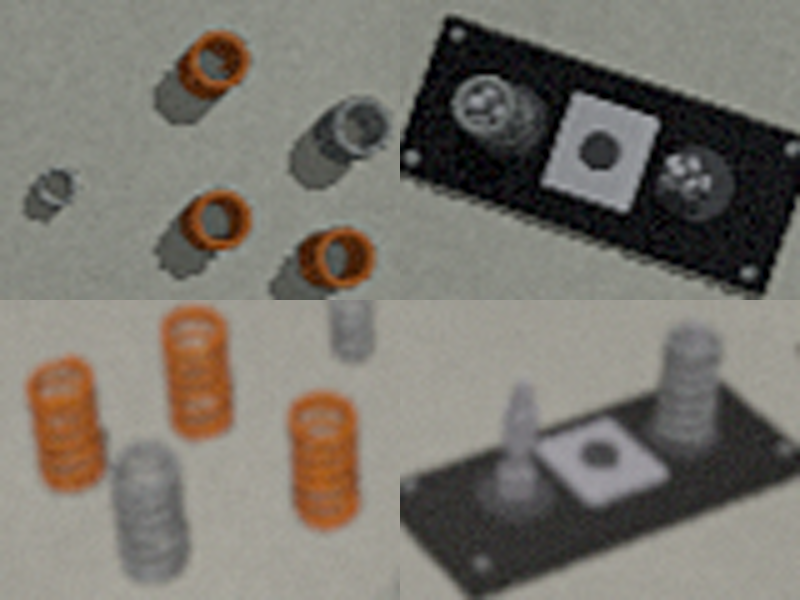

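```bash
python3 - <<'E'
import pickle; from h import *
np.set_printoptions(precision=1,suppress=True)
c=pickle.load(open("c0.pkl","rb"));T,S=c["top"],c["scene"]
print("spring",onz(T,377.2,209.8,70),onz(S,218.4,263.4,70),tri(T,(377.2,209.8),S,(218.4,263.4)))
for p in((349,197),(349.2,228.6),(373.6,236.4)):print("or",onz(T,*p,70))
fl=onz(T,247.8,203.6,26);print("flange",fl,"proj tip in top/scene",proj(T,fl+[0,0,80]),proj(S,fl+[0,0,80]),"tip scene on z106",onz(S,323.5,186.6,106))
o=onz(T,205.9,187.6,96);print("other",o,np.linalg.norm(o[:2]-fl[:2]))
# dock corners screws: (457,33),(793,148),(748,272),(411,157) at z20
P=[onz(T,189+(x-400)/5,167+y/5,20) for x,y in((457,33),(793,148),(748,272),(411,157))];print(np.array(P),np.mean(P,0))
pad=onz(T,189+(600-400)/5-.2,167+150/5-.2,32);print("pad",pad)
E
```

```text
spring [ 522.3 -275.    70. ] [ 520.6 -270.3   70. ] (array([ 522.8, -273.4,   74. ]), np.float64(2.2437070072570493))
or [ 561.1 -195.    70. ]
or [ 469.7 -192.7   70. ]
or [ 446.  -261.9   70. ]
flange [552.4 103.3  26. ] proj tip in top/scene [244.6 200.8] [323.2 186.3] tip scene on z106 [553.7 102.9 106. ]
other [593.5 214.3  96. ] 118.36777040008353
[[647.7 247.4  20. ]
 [573.   43.9  20. ]
 [498.5  72.1  20. ]
 [572.3 275.4  20. ]] [572.9 159.7  20. ]
pad [573.4 159.4  32. ]
```

```bash
cat >> h.py <<'E'
def plan(p,yaw,q,dyaw,n):
    """rows from p,yaw to q, total yaw change dyaw, in n rows (tool down)"""
    d=(np.array(q,float)-p)/n; out=[]
    for i in range(n):
        y=yaw+dyaw*i/n
        out.append([round(v/40,2) for v in(d[0]*np.cos(y)+d[1]*np.sin(y), d[0]*np.sin(y)-d[1]*np.cos(y), -d[2])])
    print("dr z/row",-dyaw/n/.12); print(out)
E
python3 -c "
from h import *
plan([265.8,565,221.5],-.44,[521.5,-273,222],-2.70,24)"
```

```text
dr z/row 0.9375000000000001
[[np.float64(0.61), np.float64(0.68), np.float64(-0.0)], [np.float64(0.68), np.float64(0.6), np.float64(-0.0)], [np.float64(0.75), np.float64(0.52), np.float64(-0.0)], [np.float64(0.8), np.float64(0.44), np.float64(-0.0)], [np.float64(0.85), np.float64(0.34), np.float64(-0.0)], [np.float64(0.88), np.float64(0.25), np.float64(-0.0)], [np.float64(0.9), np.float64(0.15), np.float64(-0.0)], [np.float64(0.91), np.float64(0.04), np.float64(-0.0)], [np.float64(0.91), np.float64(-0.06), np.float64(-0.0)], [np.float64(0.9), np.float64(-0.16), np.float64(-0.0)], [np.float64(0.87), np.float64(-0.26), np.float64(-0.0)], [np.float64(0.84), np.float64(-0.36), np.float64(-0.0)], [np.float64(0.79), np.float64(-0.45), np.float64(-0.0)], [np.float64(0.74), np.float64(-0.54), np.float64(-0.0)], [np.float64(0.67), np.float64(-0.62), np.float64(-0.0)], [np.float64(0.6), np.float64(-0.69), np.float64(-0.0)], [np.float64(0.52), np.float64(-0.75), np.float64(-0.0)], [np.float64(0.43), np.float64(-0.8), np.float64(-0.0)], [np.float64(0.34), np.float64(-0.85), np.float64(-0.0)], [np.float64(0.24), np.float64(-0.88), np.float64(-0.0)], [np.float64(0.14), np.float64(-0.9), np.float64(-0.0)], [np.float64(0.04), np.float64(-0.91), np.float64(-0.0)], [np.float64(-0.06), np.float64(-0.91), np.float64(-0.0)], [np.float64(-0.17), np.float64(-0.9), np.float64(-0.0)]]
```

```bash
python3 -m creep '[{"translation":[0.61,0.68,0],"dr":[0,0,0.94],"gripper":-0.5},{"translation":[0.68,0.6,0],"dr":[0,0,0.94],"gripper":-0.5},{"translation":[0.75,0.52,0],"dr":[0,0,0.94],"gripper":-0.5},{"translation":[0.8,0.44,0],"dr":[0,0,0.94],"gripper":-0.5},{"translation":[0.85,0.34,0],"dr":[0,0,0.94],"gripper":-0.5},{"translation":[0.88,0.25,0],"dr":[0,0,0.94],"gripper":-0.5},{"translation":[0.9,0.15,0],"dr":[0,0,0.94],"gripper":-0.5},{"translation":[0.91,0.04,0],"dr":[0,0,0.94],"gripper":-0.5},{"translation":[0.91,-0.06,0],"dr":[0,0,0.94],"gripper":-0.5},{"translation":[0.9,-0.16,0],"dr":[0,0,0.94],"gripper":-0.5},{"translation":[0.87,-0.26,0],"dr":[0,0,0.94],"gripper":-0.5},{"translation":[0.84,-0.36,0],"dr":[0,0,0.94],"gripper":-0.5},{"translation":[0.79,-0.45,0],"dr":[0,0,0.94],"gripper":-0.5},{"translation":[0.74,-0.54,0],"dr":[0,0,0.94],"gripper":-0.5},{"translation":[0.67,-0.62,0],"dr":[0,0,0.94],"gripper":-0.5},{"translation":[0.6,-0.69,0],"dr":[0,0,0.94],"gripper":-0.5},{"translation":[0.52,-0.75,0],"dr":[0,0,0.94],"gripper":-0.5},{"translation":[0.43,-0.8,0],"dr":[0,0,0.94],"gripper":-0.5},{"translation":[0.34,-0.85,0],"dr":[0,0,0.94],"gripper":-0.5}]'
```

```text
time: 2.48
ee_pos: [466.8, -99.4, 222.2]
eef_rot: [3.141, -0.0, -2.587]
ft_force: [-0.0, 0.3, -0.4]
grip_width: 65.2
gripper_force: 0.0
```

```bash
python3 -m creep '[{"translation":[0.24,-0.88,0],"dr":[0,0,0.92],"gripper":-0.5},{"translation":[0.14,-0.9,0],"dr":[0,0,0.92],"gripper":-0.5},{"translation":[0.04,-0.91,0],"dr":[0,0,0.92],"gripper":-0.5},{"translation":[-0.06,-0.91,0],"dr":[0,0,0.92],"gripper":-0.5},{"translation":[-0.17,-0.9,0],"dr":[0,0,0.92],"gripper":-0.5},{"translation":[0,0,0],"dr":[0,0,0],"gripper":-0.5},{"translation":[0,0,0],"dr":[0,0,0],"gripper":-0.5}]'
python3 - <<'E'
from bench import robot
import cv2,pickle,numpy as np
from h import *
c={n:robot.capture(n) for n in("scene","top")}
pickle.dump(c,open("c1.pkl","wb"))
cv2.imwrite("pics/b.png",crop(c["scene"],219,230,80,60,5))
E
```

```text
time: 3.35
ee_pos: [519.5, -272.4, 222.0]
eef_rot: [3.141, -0.001, -3.135]
ft_force: [-0.6, 0.3, -0.2]
grip_width: 64.9
gripper_force: 0.0
```

View pics/b.png

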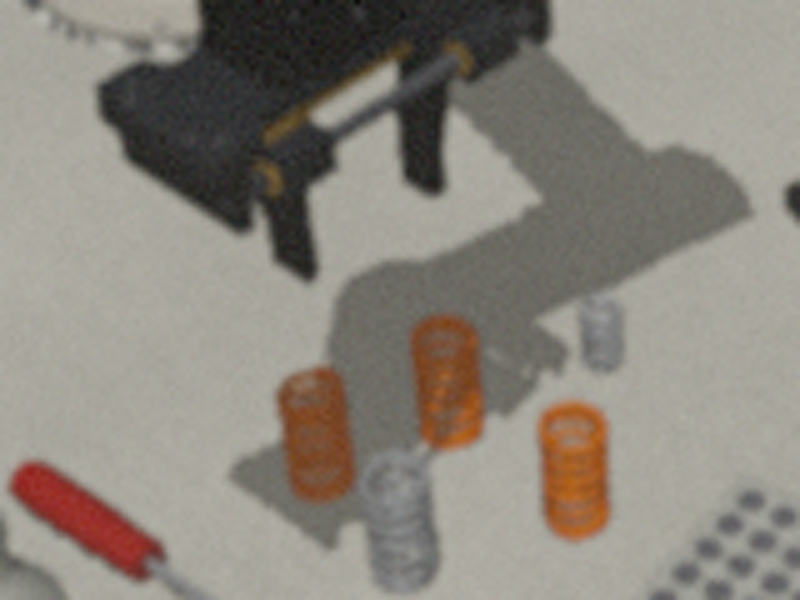

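```bash
python3 -c "
import pickle;from h import *
c=pickle.load(open('c1.pkl','rb'))
print(proj(c['scene'],[519.5,-272.4,222]),proj(c['scene'],[521.5,-273,70]),proj(c['top'],[521.5,-273,70]))"
python3 -m creep '[{"translation":[-0.05,-0.01,0.8],"dr":[0,0,0],"gripper":-0.5},{"translation":[0,0,0.9],"dr":[0,0,0],"gripper":-0.5},{"translation":[0,0,0.9],"dr":[0,0,0],"gripper":-0.5},{"translation":[0,0,0.9],"dr":[0,0,0],"gripper":-0.5},{"translation":[0,0,0.75],"dr":[0,0,0],"gripper":-0.5},{"translation":[0,0,0.5],"dr":[0,0,0],"gripper":-0.5},{"translation":[0,0,0],"dr":[0,0,0],"gripper":-0.5},{"translation":[0,0,0],"dr":[0,0,0],"gripper":0.2},{"translation":[0,0,0],"dr":[0,0,0],"gripper":0.4},{"translation":[0,0,0],"dr":[0,0,0],"gripper":0.6},{"translation":[0,0,0],"dr":[0,0,0],"gripper":0.6},{"translation":[0,0,0],"dr":[0,0,0],"gripper":0.6}]' 30
```

```text
[211.36003442 215.42481523] [217.82441047 264.21583781] [376.50355451 210.1016067 ]
time: 4.95
ee_pos: [522.4, -273.4, 33.2]
eef_rot: [-3.141, 0.001, -3.135]
ft_force: [-0.7, 1.0, 3.3]
grip_width: 35.5
gripper_force: 30.0
```

```bash
python3 -m creep '[{"translation":[0,0,-0.4],"dr":[0,0,0],"gripper":0.6},{"translation":[0,0,-0.7],"dr":[0,0,0],"gripper":0.6},{"translation":[0,0,-0.8],"dr":[0,0,0],"gripper":0.6},{"translation":[0,0,-0.8],"dr":[0,0,0],"gripper":0.6},{"translation":[0,0,-0.43],"dr":[0,0,0],"gripper":0.6},{"translation":[-0.03,0.4,0],"dr":[0,0,0],"gripper":0.6},{"translation":[-0.07,0.8,0],"dr":[0,0,0],"gripper":0.6},{"translation":[-0.07,0.8,0],"dr":[0,0,0],"gripper":0.6},{"translation":[-0.07,0.8,0],"dr":[0,0,0],"gripper":0.6},{"translation":[-0.07,0.8,0],"dr":[0,0,0],"gripper":0.6},{"translation":[-0.07,0.8,0],"dr":[0,0,0],"gripper":0.6},{"translation":[-0.07,0.8,0],"dr":[0,0,0],"gripper":0.6},{"translation":[-0.07,0.8,0],"dr":[0,0,0],"gripper":0.6},{"translation":[-0.07,0.8,0],"dr":[0,0,0],"gripper":0.6},{"translation":[-0.07,0.8,0],"dr":[0,0,0],"gripper":0.6},{"translation":[-0.07,0.8,0],"dr":[0,0,0],"gripper":0.6},{"translation":[-0.07,0.7,0],"dr":[0,0,0],"gripper":0.6},{"translation":[-0.04,0.33,0],"dr":[0,0,0],"gripper":0.6},{"translation":[0,0,0],"dr":[0,0,0],"gripper":0.6},{"translation":[0,0,0],"dr":[0,0,0],"gripper":0.6}]'
python3 - <<'E'
from bench import robot
import cv2,pickle,numpy as np
from h import *
c={n:robot.capture(n) for n in("scene","top")}
pickle.dump(c,open("c2.pkl","wb")); p=robot.sense()["ee_pos"]; print(p)
for n in c: print(proj(c[n],p),proj(c[n],[552.4,103.3,106]))
cv2.imwrite("pics/d.png",np.hstack([crop(c["scene"],323,180,25,35,8),crop(c["top"],247,200,25,35,8)]))
E
```

```text
time: 7.45
ee_pos: [552.6, 103.5, 157.4]
eef_rot: [-3.141, -0.001, -3.136]
ft_force: [0.1, -0.2, -1.0]
grip_width: 35.4
gripper_force: 29.9
[552.87363074 103.31569685 157.67950678]
[324.56880879 171.19052615] [323.19863615 186.34832567]
[242.2631533  198.58452658] [244.59596708 200.79086284]
```

View pics/d.png

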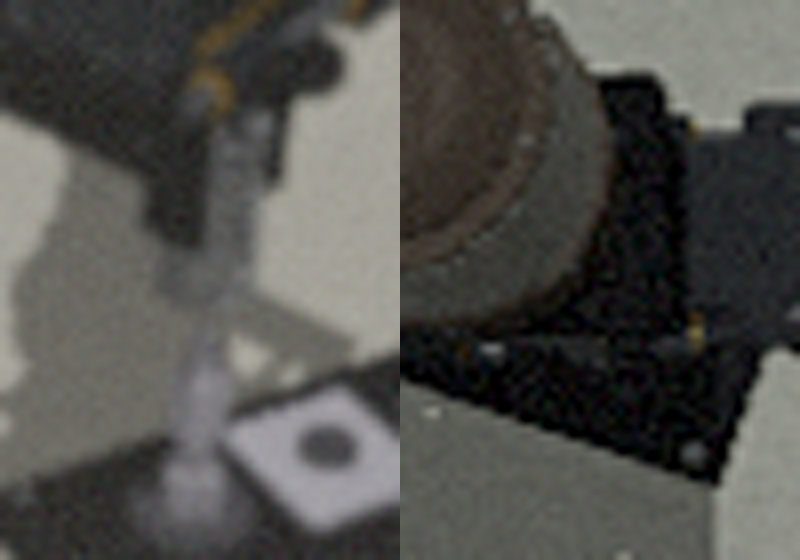

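```bash
python3 -m creep '[{"translation":[0,0,0.2],"dr":[0,0,0],"gripper":0.6},{"translation":[0,0,0.2],"dr":[0,0,0],"gripper":0.6},{"translation":[0,0,0.15],"dr":[0,0,0],"gripper":0.6},{"translation":[0,0,0],"dr":[0,0,0],"gripper":0.6}]'
python3 -m creep '[{"translation":[0,0,0.1],"dr":[0,0,0],"gripper":0.6},{"translation":[0,0,0.1],"dr":[0,0,0],"gripper":0.6},{"translation":[0,0,0],"dr":[0,0,0],"gripper":0.6}]'
```

```text
time: 8.05
ee_pos: [552.7, 104.0, 134.9]
eef_rot: [-3.141, -0.002, -3.135]
ft_force: [0.3, 0.5, -0.6]
grip_width: 35.2
gripper_force: 29.9
time: 8.43
ee_pos: [552.9, 104.2, 127.4]
eef_rot: [-3.141, -0.001, -3.135]
ft_force: [0.5, -0.6, -1.8]
grip_width: 35.4
gripper_force: 29.9
```

```bash
python3 -m creep '[{"translation":[0,0,0.06],"dr":[0,0,0],"gripper":0.6},{"translation":[0,0,0.05],"dr":[0,0,0],"gripper":0.6},{"translation":[0,0,0],"dr":[0,0,0],"gripper":0.6}]'
python3 -m creep '[{"translation":[0,0,0.04],"dr":[0,0,0],"gripper":0.6},{"translation":[0,0,0.04],"dr":[0,0,0],"gripper":0.6},{"translation":[0,0,0],"dr":[0,0,0],"gripper":0.6}]'
```

```text
time: 8.8
ee_pos: [553.0, 104.2, 123.2]
eef_rot: [-3.141, -0.0, -3.135]
ft_force: [-0.8, 0.2, -1.7]
grip_width: 35.2
gripper_force: 29.9
time: 9.18
ee_pos: [553.0, 104.2, 120.0]
eef_rot: [-3.142, -0.0, -3.135]
ft_force: [-0.1, -0.5, -1.8]
grip_width: 35.1
gripper_force: 29.9
```

```bash
python3 -m creep '[{"translation":[0,0,0.05],"dr":[0,0,0],"gripper":0.6},{"translation":[0,0,0],"dr":[0,0,0],"gripper":0.6}]'
python3 -m creep '[{"translation":[0,0,0.05],"dr":[0,0,0],"gripper":0.6},{"translation":[0,0,0],"dr":[0,0,0],"gripper":0.6}]'
```

```text
time: 9.43
ee_pos: [552.8, 104.4, 117.8]
eef_rot: [3.141, -0.001, -3.135]
ft_force: [-0.8, 1.6, -2.2]
grip_width: 35.3
gripper_force: 29.9
time: 9.68
ee_pos: [552.9, 104.3, 115.8]
eef_rot: [3.141, -0.001, -3.135]
ft_force: [-0.8, 1.4, -1.0]
grip_width: 35.5
gripper_force: 29.9
```

```bash
python3 -m creep '[{"translation":[0,0,0.06],"dr":[0,0,0],"gripper":0.6},{"translation":[0,0,0.06],"dr":[0,0,0],"gripper":0.6},{"translation":[0,0,0],"dr":[0,0,0],"gripper":0.6}]'
python3 -m creep '[{"translation":[0,0,0.06],"dr":[0,0,0],"gripper":0.6},{"translation":[0,0,0.06],"dr":[0,0,0],"gripper":0.6},{"translation":[0,0,0],"dr":[0,0,0],"gripper":0.6}]'
```

```text
time: 10.05
ee_pos: [552.9, 104.3, 110.9]
eef_rot: [3.141, -0.001, -3.135]
ft_force: [-1.4, 2.4, -2.6]
grip_width: 35.1
gripper_force: 29.9
time: 10.42
ee_pos: [552.9, 104.3, 106.0]
eef_rot: [3.141, -0.0, -3.135]
ft_force: [-1.0, 2.5, -2.5]
grip_width: 35.3
gripper_force: 29.9
```

```bash
python3 -m creep '[{"translation":[0,0,0.1],"dr":[0,0,0],"gripper":0.6},{"translation":[0,0,0.1],"dr":[0,0,0],"gripper":0.6},{"translation":[0,0,0.05],"dr":[0,0,0],"gripper":0.6},{"translation":[0,0,0],"dr":[0,0,0],"gripper":0.6}]'
python3 -m creep '[{"translation":[0,0,0.1],"dr":[0,0,0],"gripper":0.6},{"translation":[0,0,0.1],"dr":[0,0,0],"gripper":0.6},{"translation":[0,0,0.05],"dr":[0,0,0],"gripper":0.6},{"translation":[0,0,0],"dr":[0,0,0],"gripper":0.6}]'
python3 - <<'E'
from bench import robot
import cv2
from h import *
c=robot.capture("scene"); cv2.imwrite("pics/e.png",crop(c,323,180,35,35,8))
E
```

```text
time: 10.92
ee_pos: [552.8, 104.2, 95.9]
eef_rot: [-3.141, -0.001, -3.135]
ft_force: [-0.5, 2.7, -2.1]
grip_width: 35.6
gripper_force: 29.9
time: 11.42
ee_pos: [552.9, 103.9, 86.2]
eef_rot: [-3.141, -0.001, -3.135]
ft_force: [0.8, -0.1, -1.2]
grip_width: 35.2
gripper_force: 29.9
```

View pics/e.png

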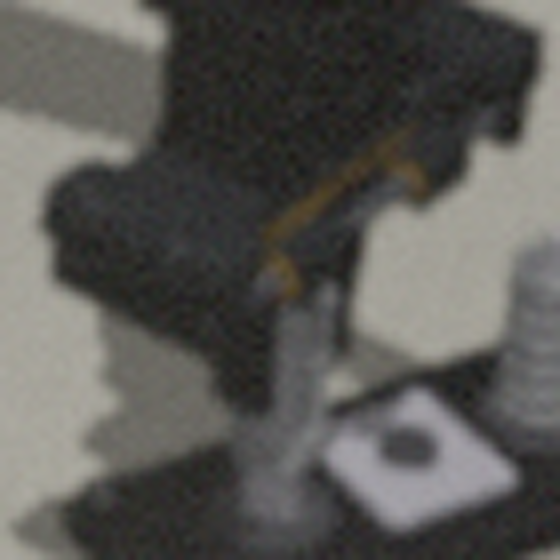

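```bash
python3 -m creep '[{"translation":[0,0,0],"dr":[0,0,-0.6],"gripper":0.6},{"translation":[0,0,0],"dr":[0,0,-0.8],"gripper":0.6},{"translation":[0,0,0],"dr":[0,0,-0.8],"gripper":0.6},{"translation":[0,0,0],"dr":[0,0,-0.8],"gripper":0.6},{"translation":[0,0,0],"dr":[0,0,-0.8],"gripper":0.6},{"translation":[0,0,0],"dr":[0,0,-0.8],"gripper":0.6},{"translation":[0,0,0],"dr":[0,0,-0.8],"gripper":0.6},{"translation":[0,0,0],"dr":[0,0,-0.8],"gripper":0.6},{"translation":[0,0,0],"dr":[0,0,-0.3],"gripper":0.6},{"translation":[0,0,0],"dr":[0,0,0],"gripper":0.6}]'
python3 -m creep '[{"translation":[0,0,0.06],"dr":[0,0,0],"gripper":0.6},{"translation":[0,0,0.06],"dr":[0,0,0],"gripper":0.6},{"translation":[0,0,0],"dr":[0,0,0],"gripper":0.6}]'
```

```text
time: 12.72
ee_pos: [553.1, 104.2, 86.6]
eef_rot: [-3.142, -0.0, -2.356]
ft_force: [0.1, 0.4, -1.7]
grip_width: 35.4
gripper_force: 29.9
time: 13.1
ee_pos: [552.9, 104.1, 81.4]
eef_rot: [3.141, -0.001, -2.355]
ft_force: [-0.5, -0.3, 0.3]
grip_width: 34.7
gripper_force: 29.9
```

```bash
python3 -m creep '[{"translation":[0,0,0.05],"dr":[0,0,0],"gripper":0.6},{"translation":[0,0,0.05],"dr":[0,0,0],"gripper":0.6},{"translation":[0,0,0],"dr":[0,0,0],"gripper":0.6}]'
```

```text
time: 13.48
ee_pos: [552.9, 104.2, 77.5]
eef_rot: [3.141, -0.0, -2.355]
ft_force: [0.5, -0.2, -0.7]
grip_width: 35.1
gripper_force: 29.9
```

```bash
for i in 1 2; do python3 -m creep '[{"translation":[0,0,0.05],"dr":[0,0,0],"gripper":0.6},{"translation":[0,0,0],"dr":[0,0,0],"gripper":0.6}]'; done
```

```text
time: 13.72
ee_pos: [553.0, 104.2, 75.6]
eef_rot: [3.141, -0.0, -2.355]
ft_force: [-0.2, 1.0, -1.3]
grip_width: 35.1
gripper_force: 29.9
time: 13.98
ee_pos: [553.0, 104.2, 73.6]
eef_rot: [3.141, -0.0, -2.355]
ft_force: [-1.1, 0.8, -0.9]
grip_width: 35.2
gripper_force: 29.9
```

```bash
python3 -m creep '[{"translation":[0,0,0.06],"dr":[0,0,0],"gripper":0.6},{"translation":[0,0,0.06],"dr":[0,0,0],"gripper":0.6},{"translation":[0,0,0.04],"dr":[0,0,0],"gripper":0.6},{"translation":[0,0,0],"dr":[0,0,0],"gripper":0.6}]'
python3 -m creep '[{"translation":[0,0,0.05],"dr":[0,0,0],"gripper":0.6},{"translation":[0,0,0.05],"dr":[0,0,0],"gripper":0.6},{"translation":[0,0,0],"dr":[0,0,0],"gripper":0.6}]'
```

```text
time: 14.48
ee_pos: [553.0, 104.2, 67.1]
eef_rot: [3.141, -0.0, -2.355]
ft_force: [-0.2, 0.8, -0.2]
grip_width: 35.5
gripper_force: 29.9
time: 14.85
ee_pos: [553.0, 104.2, 63.1]
eef_rot: [3.141, -0.0, -2.355]
ft_force: [0.9, 0.2, -0.1]
grip_width: 35.0
gripper_force: 29.9
```

z_post ≈ 4 mm; go on until it touches the flange.

```bash
python3 -m creep '[{"translation":[0,0,0.05],"dr":[0,0,0],"gripper":0.6},{"translation":[0,0,0],"dr":[0,0,0],"gripper":0.6}]'
python3 -m creep '[{"translation":[0,0,0.03],"dr":[0,0,0],"gripper":0.6},{"translation":[0,0,0],"dr":[0,0,0],"gripper":0.6}]'
python3 -m creep '[{"translation":[0,0,0.03],"dr":[0,0,0],"gripper":0.6},{"translation":[0,0,0],"dr":[0,0,0],"gripper":0.6}]'
```

```text
time: 15.1
ee_pos: [553.0, 104.2, 61.2]
eef_rot: [3.141, -0.0, -2.355]
ft_force: [0.1, -1.2, -1.3]
grip_width: 35.1
gripper_force: 29.9
time: 15.35
ee_pos: [553.0, 104.2, 60.1]
eef_rot: [3.142, -0.0, -2.355]
ft_force: [0.1, -0.1, -1.1]
grip_width: 35.5
gripper_force: 29.9
time: 15.6
ee_pos: [553.2, 104.3, 59.2]
eef_rot: [-3.141, 0.0, -2.355]
ft_force: [0.2, 0.6, 0.4]
grip_width: 34.9
gripper_force: 29.9
```

```bash
python3 -m creep '[{"translation":[0,0,0.03],"dr":[0,0,0],"gripper":0.6},{"translation":[0,0,0],"dr":[0,0,0],"gripper":0.6}]'
```

```text
time: 15.85
ee_pos: [553.4, 104.3, 59.1]
eef_rot: [-3.141, 0.001, -2.354]
ft_force: [-2.7, -0.7, 7.2]
grip_width: 35.5
gripper_force: 30.0
```

```bash
python3 -m creep '[{"translation":[0,0,-0.02],"dr":[0,0,0],"gripper":0.2},{"translation":[0,0,0],"dr":[0,0,0],"gripper":-0.2},{"translation":[0,0,0],"dr":[0,0,0],"gripper":-0.3},{"translation":[0,0,0],"dr":[0,0,0],"gripper":-0.3},{"translation":[0,0,-0.3],"dr":[0,0,0],"gripper":-0.3},{"translation":[0,0,-0.6],"dr":[0,0,0],"gripper":-0.3},{"translation":[0,0,-0.9],"dr":[0,0,0],"gripper":-0.3},{"translation":[0,0,-0.9],"dr":[0,0,0],"gripper":-0.3},{"translation":[0,0,-0.9],"dr":[0,0,0],"gripper":-0.3},{"translation":[0,0,-0.9],"dr":[0,0,0],"gripper":-0.3},{"translation":[0,0,0],"dr":[0,0,0],"gripper":-0.3},{"translation":[0,0,0],"dr":[0,0,0],"gripper":-0.3}]'
python3 - <<'E'
from bench import robot
import cv2
from h import *
c=robot.capture("scene"); cv2.imwrite("pics/f.png",crop(c,335,185,45,40,8))
print(proj(c,[552.4,103.3,96]),proj(c,[593.5,214.3,96]))
E
```

```text
time: 17.35
ee_pos: [552.6, 104.2, 238.5]
eef_rot: [3.141, -0.0, -2.355]
ft_force: [0.8, -0.4, -0.2]
grip_width: 56.6
gripper_force: 0.0
[322.96880318 189.20082375] [357.1570869 177.4586495]
```

View pics/f.png

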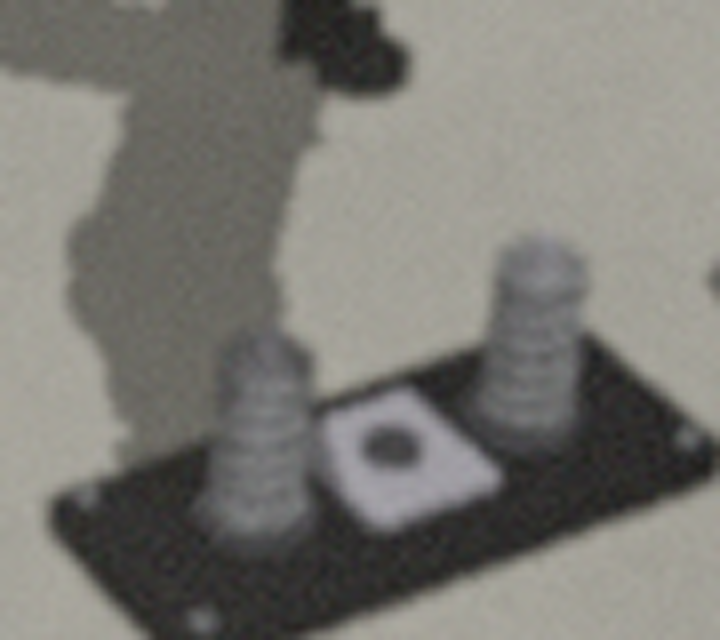

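The picture shows the spring standing upright on the bare post, with its top rim at about pixel (323, 189), where it should be when fully home. It matches the spring on the other post.

```bash
python3 -c "
from bench import robot
print(robot.close_job())"
```

```text
the job is handed in; nothing more can be done
None
```

The larger spring is fully home on the bare post's flange, upright and released, and the job was handed in at about 17.5 s; no verdict came back. It met no snags on the ribs, the highest force reading was about 7 N, and the arm touched nothing else that I know of, though I didn't re-measure the other things on the table.

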